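# Make up two press kits in a screen-printing shop

## Robot

A 6-joint arm with a two-finger parallel gripper is mounted at the origin on the work surface. World frame = base frame: x ahead of the robot, y to its left, z up, the work surface at z = 0. Lengths are in m, angles in rad, forces in N, time in s.
With the tool pointing down it reaches from about 0.4 to 0.825 m from the base axis. Payload 7 kg.
Tool frame: the origin (TCP) lies on the centre line of the jaws, within the pads' length; the fingertips stand 19 mm ahead of it and the grasp point (between the pads) is the TCP; z points along the fingers, y is the line along which they close (so a half turn about z gives the same grasp; the last joint's range is limited). The gripper opens to 88 mm and grips with 3 to 60 N. Pads are 19 mm wide; open, the fingers measure 130 mm over their backs; the gripper's body (78 mm by 193 mm) begins 47 mm behind the grasp point.
Start: joints at [-0.942, 0.359, 0.012, 0, -1.224, -0.288], TCP at [0.226, -0.636, 0.246] pointing down, gripper open.
Joint ranges: [-3.07, 3.07], [-1.43, 2.12], [-1.02, 1.25], [-3.03, 1.67], [-3.05, -0], [-3.03, 3.03]. Speed limits (rad/s): [2.39, 2.39, 3.01, 3.14, 3.14, 3.14].

## Interface

Orientations are given as [roll, pitch, yaw] about the fixed x, y, z axes, in that order (R = Rz(yaw) Ry(pitch) Rx(roll)).
In Python, from station import arm, imaging, models gives the robot as it stands.
- The arm moves only by the tool play_rows, never from a script. Its arguments are lists of equal length, an entry for each row: "travel": the shift along the tool's x, y, z in units of 25 mm (1.0 is 25 mm), a list of three; "twist": the turn about the tool's z in units of 0.15 rad (1.0 is 0.15 rad). A call has 1 to 8 rows; each row shifts and turns the commanded pose from where the row before left it, along the tool's axes as they then stand; what a row does not reach is not made up. A row lasts 1/8 s, in which the tool goes at most 62.5 mm and 10.7 degrees, less where a joint would pass 70% of its speed; a pose out of reach is approached as far as the arm can. A call with a number of a shift or a turn outside -1 to 1 is refused whole. A call with a gripper value outside its range is refused whole. "fingers" is the opening, from 0 (shut) to 1 (fully open), set as the call begins (left out, the last holds). The fingers move at their own pace and stop on an object; "newtons" is the grip in N (left out, the last holds). Time passes only in rows, so rows that do not move let the fingers close. It gives the time, the measured TCP pose, the force, the opening and the grip force at its end, in the units of the state.
- arm.get_state(): the state, without advancing time (a new reading comes with each control period).
- imaging.grab_frame(name): name is "scene" or "top" or "wrist"; returns a dict with "pixels" (480x640x3 uint8, red, green, blue), "fx", "fy", "cx", "cy" (pixels), "distortion" ([k1, k2, p1, p2, k3] as OpenCV has them; the pictures are not rectified), "R" (3x3) and "t" (3): a world point X has camera coordinates R X + t; the wrist camera has in their place "T_tool_cam" (4x4, takes a point from camera to tool coordinates, whose origin is the TCP and whose axes are the flange's). Camera axes: x right, y down, z forward; pixel columns grow to the right and rows downward; lengths in m; the calibration is good to about 2 mm. A picture is of the moment at which its call begins: read the wrist's pose just before it. There is no depth.
- arm.job_done(): hands the job in; it is judged then, once.
Trained networks look in the newest picture that a camera, given by its name, has taken for a name from the list of things; names that differ only in an ending like _2 or _b are one class to them, and where a whole thing is asked for, a point or a joint stands for the part that bears it (a point fixed in the world has none). Each returns a list of dicts, best first, with "confidence" (0 to 1); they miss things now and then, are a little off and sometimes report something else, mostly with a low value. They report only what shows in the picture. A call takes as long as a camera call.
- models.boxes_of(name, camera): "extent" ([centre column, centre row, width, height] in pixels, round what is visible of it).
- models.silhouettes(name, camera): "pixels" (480x640 bool, what is visible of it) and "extent" ([centre column, centre row, width, height] in pixels, round what is visible of it).
The state is a dict: "t": time; "q": joint angles; "qd": joint speeds; "joint_efforts": joint torques, N m; "eef_pos": TCP position; "ee_rot": TCP orientation; "force": force on the tool from outside, world axes, zero at the start; "moment": the same for the moment, N m; "width": finger opening in m; "gripper_force": force on a finger pad.
Only numpy, scipy, OpenCV 4.12 (cv2) and the standard library are available. Lean on these libraries where they do the work, as an engineer would, in place of code of your own. Each camera call takes 0.05 s, during which the arm holds its last target. There are 200 camera calls.

## Task

Make up the kits for the next two print jobs. The long tray is for the two-colour back print: the wide squeegee goes in its lane, and the tall ink pot and the low ink tub go in its two bays, one in each, either way round; the short tray is for the chest print: the narrow squeegee goes in its lane and the squeeze bottle of ink in its bay. Everything stands flat on the tray floors as it stands now (ink upright, squeegees on their handles with the blade up); never let an ink container tip over, and leave the tape roll and the mixing cup where they stand.

Things in the scene. Friction and masses are not known exactly. Their poses are not given: they have to be found in the camera images.
- long_tray: Dark grey plastic job tray fixed to the bench, 160 (x) by 200 (y) by 16 mm high, floor 4 mm thick, rims and dividers 4 mm thick, 12 mm above the floor. Squeegee lane along y on the -x (robot) side: 60 by 192 mm inside, centre x -46, y 0 mm. Two bays on the +x side, each 88 (x) by 94 (y) mm, centres x +32, y +49 and -49 mm. Origin: centre of the underside. Yaw within 0.2 rad; on the left or right.
- short_tray: Same kind of tray, shorter, fixed to the bench, 160 (x) by 135 (y) by 16 mm high; floor 4 mm, rims and divider 4 mm thick, 12 mm above the floor. Lane along y on the -x (robot) side: 60 by 127 mm inside, centre x -46, y 0 mm. One bay on the +x side: 88 (x) by 127 (y) mm, centre x +32, y 0 mm. Origin: centre of the underside. Yaw within 0.2 rad.
- wide_squeegee: Loose squeegee, 170 mm long, 0.2 kg, standing on its wooden handle, amber blade up. x along its length, y across its thickness, both ends alike. Handle 32 mm thick, 42 mm high; above it a 22 mm thick shoulder to 51 mm, then the 9 mm blade up to 72 mm. Origin: centre of the underside. Grip it across the handle at mid-length.
- narrow_squeegee: Loose squeegee of the same section and make as the wide one (32 mm thick handle 42 mm high, total height 72 mm, blade up) but only 105 mm long, about 0.14 kg; x along its length, y across its thickness. Origin: centre of its underside; z up.
- tall_pot: Tall round ink pot, white plastic with lid and blue label, 62 mm diameter, 92 mm high, about 0.26 kg. Loose, upright. Origin: centre of its underside; z up.
- low_tub: Low round ink tub, white plastic with lid and blue label, 64 mm diameter, 46 mm high, about 0.16 kg. Loose, upright. Origin: centre of its underside; z up.
- squeeze_bottle: White plastic squeeze bottle of ink with blue label, body 50 mm diameter up to 80 mm high, then a cone shoulder and a narrow 26 mm cap; 115 mm high in all, about 0.18 kg. Loose, upright; grip it by the body. Origin: centre of its underside; z up.
- tape_roll: Cream roll of tape lying flat, 60 mm outside diameter, 28 mm hole, 48 mm high. Loose. Belongs to neither kit: stays where it is. Origin: centre of its underside; z up.
- mixing_cup: Empty brown cardboard mixing cup, open at the top, 64 mm rim diameter, 75 mm high, light (0.06 kg). Loose. Belongs to neither kit: stays where it is. Origin: centre of its underside; z up.

How it is judged:
At the end, for the whole second after the job is handed in: Squeegees in their lanes, handle down, centred within 16 mm; pot and tub one in each long-tray bay, bottle in the short-tray bay; all within the rims, on the floor (under 4 mm above it), upright within 0.12 rad, at rest; tape roll and cup within 30 mm of their starts (x of wide_squeegee in the frame of long_tray between -0.063 and -0.029 m and y of wide_squeegee in the frame of long_tray between -0.016 and 0.016 m and z of wide_squeegee in the frame of long_tray between 0.001 and 0.008 m and angle between each of wide_squeegee, narrow_squeegee, tall_pot, low_tub, squeeze_bottle's own z axis and vertical below 0.12 rad and linear speed of each of wide_squeegee, narrow_squeegee, tall_pot, low_tub, squeeze_bottle below 0.02 m/s and angle between the x axis of wide_squeegee and the y axis of long_tray, either way round below 0.3 rad and x of narrow_squeegee in the frame of short_tray between -0.063 and -0.029 m and y of narrow_squeegee in the frame of short_tray between -0.016 and 0.016 m and z of narrow_squeegee in the frame of short_tray between 0.001 and 0.008 m and angle between the x axis of narrow_squeegee and the y axis of short_tray, either way round below 0.3 rad and z of tall_pot in the frame of long_tray between 0.001 and 0.008 m and z of low_tub in the frame of long_tray between 0.001 and 0.008 m and z of squeeze_bottle in the frame of short_tray between 0.001 and 0.008 m and x of squeeze_bottle in the frame of short_tray between 0.01 and 0.054 m and y of squeeze_bottle in the frame of short_tray between -0.042 and 0.042 m and ((x of tall_pot in the frame of long_tray between 0.014 and 0.05 m and y of tall_pot in the frame of long_tray between 0.027 and 0.071 m and x of low_tub in the frame of long_tray between 0.014 and 0.05 m and y of low_tub in the frame of long_tray between -0.071 and -0.027 m) or (x of tall_pot in the frame of long_tray between 0.014 and 0.05 m and y of tall_pot in the frame of long_tray between -0.071 and -0.027 m and x of low_tub in the frame of long_tray between 0.014 and 0.05 m and y of low_tub in the frame of long_tray between 0.027 and 0.071 m)) and distance of each of tape_roll, mixing_cup from where it was at the start of the episode below 0.03 m); the robot touches nothing.
It fails at once if an ink container is tipped over (more than 0.7 rad) (angle between any of tall_pot, low_tub, squeeze_bottle's own z axis and vertical above 0.7 rad).
It fails at once if the tape roll or the mixing cup is moved by more than 30 mm (distance of any of tape_roll, mixing_cup from where it was at the start of the episode above 0.03 m).
It also fails if it takes over 139 s, if anything falls off the work surface, if the arm or the gripper's body presses on something with over 40 N, if the wrist force passes 120 N, or if a joint passes its speed limit or range.

## Working session

There is one attempt and no reset: what is moved stays moved. The work goes in short steps, Python scripts to look and compute and a tool call to move; the robot and the scene stay as the last step left them, time stands still between calls to the robot, and variables do not carry over. Pictures are saved under pics/ and viewed, at most 14 in all, crops included, and the job is handed in when it is done.

Besides the shell and the picture viewer there is one more tool, called after "Call:" as a command line: name --pt "numbers of a row" for each row, then --argument value for the rest. play_rows: Moves the arm, as the interface text tells. Shifts and turns lie within -1 to 1; 1 stands for 25 mm of shift or 0.15 rad of turn. Its arguments: {"type":"object","properties":{"travel":{"type":"array","items":{"type":"array","items":{"type":"number"}}},"twist":{"type":"array","items":{"type":"number"}},"fingers":{"type":"number"},"newtons":{"type":"number"}},"required":["travel","twist"]}

```bash
mkdir -p pics; ls
python3 - <<'E'
from station import arm, imaging, models
import cv2,numpy as np
s=arm.get_state();print(s['t'],s['eef_pos'],s['ee_rot'],s['q'])
names="long_tray short_tray wide_squeegee narrow_squeegee tall_pot low_tub squeeze_bottle tape_roll mixing_cup".split()
for c in("scene","top"):
    f=imaging.grab_frame(c);cv2.imwrite(f'pics/{c}0.png',f['pixels'][:,:,::-1])
    print(c,f['fx'],f['distortion'],np.round(f['R'],3).tolist(),np.round(f['t'],3))
    for n in names:
        print(n,[(np.round(b['extent'],0).tolist(),round(b['confidence'],2)) for b in models.boxes_of(n,c)[:3]])
E
```

```text
pics
0.0 [ 0.22545343 -0.63574188  0.24463095] [ 3.13995113e+00 -1.11170979e-04 -2.80091354e+00] [-9.41879956e-01  3.59363017e-01  1.10559595e-02 -3.82817894e-04
 -1.22409470e+00 -2.88106980e-01]
scene 442.8561569193575 [0.01294879 0.         0.         0.         0.        ] [[0.815, 0.58, 0.011], [0.389, -0.533, -0.751], [-0.43, 0.616, -0.66]] [-0.446 -0.188  1.316]
long_tray [([257.0, 287.0, 116.0, 90.0], 0.73)]
short_tray [([329.0, 213.0, 77.0, 50.0], 0.78)]
wide_squeegee [([397.0, 173.0, 60.0, 37.0], 0.9)]
narrow_squeegee [([183.0, 355.0, 45.0, 61.0], 0.63)]
tall_pot [([398.0, 235.0, 28.0, 39.0], 0.95), ([395.0, 173.0, 59.0, 38.0], 0.53)]
low_tub [([420.0, 220.0, 23.0, 25.0], 0.76)]
squeeze_bottle [([310.0, 329.0, 29.0, 51.0], 0.88), ([396.0, 238.0, 28.0, 44.0], 0.71)]
tape_roll [([367.0, 268.0, 31.0, 31.0], 0.89), ([421.0, 220.0, 20.0, 29.0], 0.6)]
mixing_cup [([341.0, 296.0, 31.0, 42.0], 0.9)]
top 547.8188332612808 [0.00567577 0.         0.         0.         0.        ] [[-0.009, -1.0, -0.01], [-0.997, 0.009, -0.077], [0.077, 0.01, -0.997]] [0.021 0.575 1.159]
long_tray [([407.0, 280.0, 100.0, 71.0], 0.6), ([146.0, 261.0, 44.0, 82.0], 0.55)]
short_tray [([264.0, 288.0, 68.0, 79.0], 0.97)]
wide_squeegee []
narrow_squeegee [([388.0, 189.0, 29.0, 34.0], 0.54)]
tall_pot [([275.0, 185.0, 34.0, 37.0], 0.58)]
low_tub [([221.0, 190.0, 34.0, 32.0], 0.55)]
squeeze_bottle [([439.0, 185.0, 31.0, 36.0], 0.56)]
tape_roll [([329.0, 194.0, 28.0, 29.0], 0.93)]
mixing_cup [([387.0, 188.0, 30.0, 32.0], 0.6)]
```

View pics/top0.png

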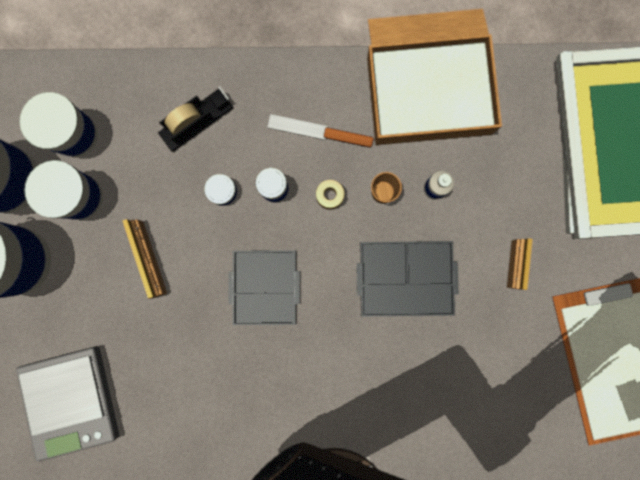

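View pics/scene0.png

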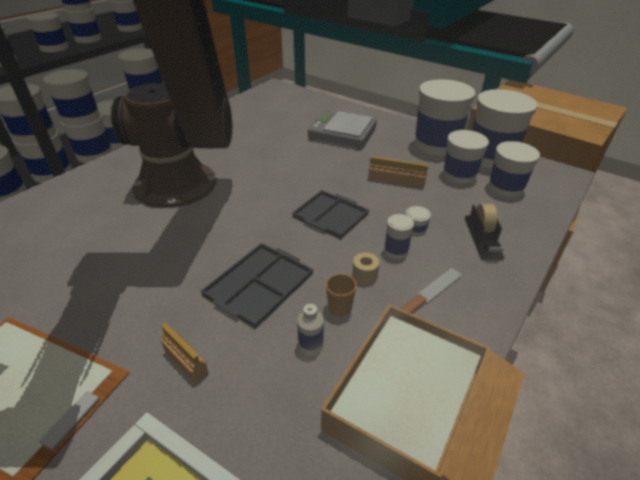

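Top view (up = +x, left = +y): the wide squeegee is at (143,258), short tray (265,287), long tray (407,278) and narrow squeegee (521,264). The tub is at (220,189), pot (271,184), tape (330,194), cup (387,188) and bottle (440,184). The scene view shows the same order. Next I fit poses from the silhouettes.

```bash
cat > h.py <<'E'
import numpy as np,cv2
from scipy.optimize import minimize
from station import arm,imaging,models
from scipy.spatial.transform import Rotation as Ro
def K(f): return np.array([[f['fx'],0,f['cx']],[0,f['fy'],f['cy']],[0,0,1.]])
def Rt(f):
    if 'R' in f: return np.array(f['R']),np.array(f['t'])
    s=f['state'];T=np.eye(4);T[:3,:3]=Ro.from_euler('xyz',s['ee_rot']).as_matrix();T[:3,3]=s['eef_pos']
    M=np.linalg.inv(T@np.array(f['T_tool_cam']));return M[:3,:3],M[:3,3]
def grab(c):
    s=arm.get_state();f=imaging.grab_frame(c);f['state']=s;return f
def proj(f,X):
    R,t=Rt(f);return cv2.projectPoints(np.asarray(X,float).reshape(-1,1,3),cv2.Rodrigues(R)[0],t,K(f),np.array(f['distortion']))[0].reshape(-1,2)
def box(a,b,z0,z1): return np.array([[x,y,z] for x in(-a/2,a/2) for y in(-b/2,b/2) for z in(z0,z1)])
def cyl(d,z0,z1,d1=None):
    t=np.linspace(0,2*np.pi,40);d1=d1 or d
    return np.vstack([np.c_[d/2*np.cos(t),d/2*np.sin(t),0*t+z0],np.c_[d1/2*np.cos(t),d1/2*np.sin(t),0*t+z1]])
def sq(l): return [box(l,.032,0,.042),box(l,.022,.042,.051),box(l,.009,.051,.072)]
MOD=dict(long_tray=[box(.16,.2,0,.016)],short_tray=[box(.16,.135,0,.016)],wide_squeegee=sq(.17),narrow_squeegee=sq(.105),
 tall_pot=[cyl(.062,0,.092)],low_tub=[cyl(.064,0,.046)],squeeze_bottle=[cyl(.05,0,.08),cyl(.05,.08,.095,.026),cyl(.026,.095,.115)],
 tape_roll=[cyl(.06,0,.048)],mixing_cup=[cyl(.05,0,.075,.064)])
def mask(f,name,p,z=0,S=4):
    m=np.zeros((480*S,640*S),np.uint8);c,s=np.cos(p[2]),np.sin(p[2])
    for P in MOD[name]:
        W=np.c_[P[:,0]*c-P[:,1]*s+p[0],P[:,0]*s+P[:,1]*c+p[1],P[:,2]+z]
        h=cv2.convexHull(((proj(f,W)+.5)*S).astype(np.float32)).astype(np.int32);cv2.fillConvexPoly(m,h,255)
    return cv2.resize(m,(640,480),interpolation=cv2.INTER_AREA)/255.
def fit(f,name,sil,p0,z=0):
    def cost(p):
        m=mask(f,name,p,z);return 1-np.minimum(m,sil).sum()/np.maximum(m,sil).sum()
    p0=np.array(p0,float)
    for st in (.02,.006):
        sim=np.vstack([p0]+[p0+np.eye(3)[i]*(st if i<2 else st*8) for i in range(3)])
        r=minimize(cost,p0,method='Nelder-Mead',options=dict(initial_simplex=sim,xatol=2e-4,fatol=1e-5,maxiter=150));p0=r.x
    return p0,1-r.fun
def ground(f,uv,z):
    R,t=Rt(f);d=cv2.undistortPoints(np.array([[uv]],float),K(f),np.array(f['distortion']))[0,0]
    d=R.T@np.r_[d,1];C=-R.T@t;return (C+d*(z-C[2])/d[2])[:2]
def plan(x,y,z,yaw,s=None):
    "twist units first, then travel in tool axes after the twist"
    s=s or arm.get_state();p=np.array(s['eef_pos']);y0=s['ee_rot'][2]
    dy=yaw-y0;dy=(dy+np.pi)%(2*np.pi)-np.pi
    R=Ro.from_euler('xyz',[np.pi,0,yaw]).as_matrix()
    print('t',round(s['t'],1),'at',np.round(p,4),'yaw',round(y0,3),'w',round(s['width'],4),'F',np.round(s['force'],1),'-> twist',round(-dy/.15,2),'travel',np.round(R.T@(np.array([x,y,z])-p)/.025,2), 'q6',round(s['q'][5],2))
E
python3 - <<'E'
from h import *
G=dict(long_tray=(407,278,0),short_tray=(265,287,0),wide_squeegee=(143,258,.25),narrow_squeegee=(521,264,0),tall_pot=(271,184,0),low_tub=(220,189,0),squeeze_bottle=(440,184,0),tape_roll=(330,194,0),mixing_cup=(387,188,0))
f=grab('top');fs=grab('scene')
for n,(u,v,w) in G.items():
    p0=np.r_[ground(f,(u,v),.03),w]
    out=[]
    for c,ff in(('top',f),('scene',fs)):
        px=proj(ff,[[p0[0],p0[1],.03]])[0]
        L=[d for d in models.silhouettes(n,c) if np.hypot(*(np.array(d['extent'][:2])-px))<20]
        if L:
            p,i=fit(ff,n,L[0]['pixels'].astype(float),p0);out.append((c,np.round(p,4).tolist(),round(i,2),round(L[0]['confidence'],2)))
    print(n,np.round(p0,3),*out)
E
```

```text
long_tray [ 0.475 -0.16   0.   ] ('top', [0.4747, -0.161, 0.0065], np.float64(0.95), 0.78) ('scene', [0.4738, -0.1638, 0.0186], np.float64(0.96), 0.79)
short_tray [0.459 0.142 0.   ] ('top', [0.4586, 0.1485, 0.004], np.float64(0.93), 0.85) ('scene', [0.4566, 0.1476, -0.008], np.float64(0.95), 0.71)
wide_squeegee [0.523 0.404 0.25 ] ('top', [0.5218, 0.4019, 0.3388], np.float64(0.96), 0.82) ('scene', [0.5187, 0.4023, 0.3477], np.float64(0.93), 0.64)
narrow_squeegee [ 0.503 -0.402  0.   ] ('top', [0.5029, -0.3988, -0.142], np.float64(0.93), 0.93) ('scene', [0.5041, -0.401, -0.1521], np.float64(0.93), 0.56)
tall_pot [0.68  0.129 0.   ] ('top', [0.6736, 0.1246, 0.2402], np.float64(0.93), 0.89) ('scene', [0.6717, 0.1244, 0.1588], np.float64(0.96), 0.73)
low_tub [0.67 0.24 0.  ] ('scene', [0.6677, 0.239, 0.1878], np.float64(0.74), 0.87)
squeeze_bottle [ 0.676 -0.235  0.   ] ('top', [0.6718, -0.227, 0.0917], np.float64(0.94), 0.68) ('scene', [0.6716, -0.2289, 0.0691], np.float64(0.95), 0.71)
tape_roll [0.657 0.002 0.   ] ('top', [0.6564, 0.003, 0.0201], np.float64(0.85), 0.76)
mixing_cup [ 0.669 -0.121  0.   ] ('top', [0.6653, -0.1125, 0.0027], np.float64(0.93), 0.72) ('scene', [0.6643, -0.1139, 0.022], np.float64(0.96), 0.76)
```

Both cameras agree to about 2–3 mm, so I start with the narrow squeegee.

```bash
python3 -c "
from h import *
plan(.5035,-.400,.12,-3.288)"
```

```text
t 2.0 at [ 0.2256 -0.6362  0.2456] yaw -2.801 w 0.0877 F [-0.2  1.4 -0. ] -> twist 3.25 travel [-9.62 10.97  5.02] q6 -0.29
```

Call:
play_rows --pt "0 0 0" --pt "0 0 0" --pt "0 0 0" --pt "0 0 0" --pt "-0.8 0.914 0.41" --pt "-0.8 0.914 0.41" --pt "-0.8 0.914 0.41" --pt "-0.8 0.914 0.41" --twist '[0.8125, 0.8125, 0.8125, 0.8125, 0, 0, 0, 0]' --fingers 0.8 --newtons 25

```text
t: 3.0
eef_pos: [0.3187, -0.5568, 0.2043]
ee_rot: [-3.141, 0.0, 2.995]
force: [-0.7, 0.1, -0.8]
width: 0.0699
gripper_force: 0.0
```

Call:
play_rows --pt "-0.8 0.914 0.41" --pt "-0.8 0.914 0.41" --pt "-0.8 0.914 0.41" --pt "-0.8 0.914 0.41" --pt "-0.8 0.914 0.41" --pt "-0.8 0.914 0.41" --pt "-0.8 0.914 0.41" --pt "-0.8 0.914 0.41" --twist '[0, 0, 0, 0, 0, 0, 0, 0]'

```text
t: 4.0
eef_pos: [0.5039, -0.3993, 0.1224]
ee_rot: [-3.141, 0.0, 2.995]
force: [-1.1, 0.0, 0.5]
width: 0.0702
gripper_force: 0.0
```

Run:
```python
from h import *
plan(.5035,-.400,.036,-3.288)
f=grab('wrist');cv2.imwrite('pics/w1.png',f['pixels'][:,:,::-1])
L=models.silhouettes('narrow_squeegee','wrist')
for d in L[:2]: print(d['confidence'],d['extent'],fit(f,'narrow_squeegee',d['pixels'].astype(float),[.5035,-.4,-.147]))
```

```text
t 4.0 at [ 0.5039 -0.3993  0.1224] yaw 2.995 w 0.0702 F [-1.1  0.   0.5] -> twist -0.0 travel [ 0.01 -0.03  3.45] q6 -1.35
```

Call:
play_rows --pt "0 0 0.7" --pt "0 0 0.7" --pt "0 0 0.7" --pt "0 0 0.7" --pt "0 0 0.4" --pt "0 0 0.25" --twist '[0, 0, 0, 0, 0, 0]'

```text
t: 4.85
eef_pos: [0.5029, -0.4001, 0.0355]
ee_rot: [3.142, -0.001, 2.995]
force: [1.1, 0.1, -0.2]
width: 0.07
gripper_force: 0.0
```

Call:
play_rows --pt "0 0 0" --pt "0 0 0" --pt "0 0 0" --pt "0 0 0" --pt "0 0 0" --pt "0 0 0" --twist '[0, 0, 0, 0, 0, 0]' --fingers 0

```text
t: 5.6
eef_pos: [0.5033, -0.4, 0.0366]
ee_rot: [-3.141, 0.0, 2.995]
force: [-0.4, 0.5, 2.9]
width: 0.0316
gripper_force: 25.0
```

Run:
```python
from h import *
plan(.5035,-.400,.12,-3.288)
plan(.412,.148,.12,-1.571)
```

```text
t 5.6 at [ 0.5033 -0.4     0.0366] yaw 2.995 w 0.0316 F [-0.4  0.5  2.9] -> twist -0.0 travel [-0.01  0.   -3.33] q6 -1.35
t 5.6 at [ 0.5033 -0.4     0.0366] yaw 2.995 w 0.0316 F [-0.4  0.5  2.9] -> twist -11.45 travel [-21.92   3.65  -3.33] q6 -1.35
```

Call:
play_rows --pt "0 0 -0.5" --pt "0 0 -0.7" --pt "0 0 -0.7" --pt "0 0 -0.7" --pt "0 0 -0.75" --pt "0 0 0" --pt "0 0 0" --pt "0 0 0" --twist '[0, -0.9, -0.9, -0.9, -0.9, -0.9, -0.9, -0.9]'

```text
t: 6.6
eef_pos: [0.503, -0.4, 0.1208]
ee_rot: [-3.141, 0.0, -2.339]
force: [-1.2, -1.1, -1.3]
width: 0.0318
gripper_force: 25.0
```

Call:
play_rows --pt "0 0 0" --pt "0 0 0" --pt "0 0 0" --pt "0 0 0" --pt "0 0 0" --pt "0 0 0" --pt "-0.9 0.15 0" --pt "-0.9 0.15 0" --twist '[-0.9, -0.9, -0.9, -0.9, -0.9, -0.65, 0, 0]'

```text
t: 7.6
eef_pos: [0.4953, -0.3546, 0.1204]
ee_rot: [3.142, 0.0, -1.572]
force: [-0.2, -0.4, -1.9]
width: 0.0321
gripper_force: 25.0
```

Call:
play_rows --pt "-0.9 0.15 0" --pt "-0.9 0.15 0" --pt "-0.9 0.15 0" --pt "-0.9 0.15 0" --pt "-0.9 0.15 0" --pt "-0.9 0.15 0" --pt "-0.9 0.15 0" --pt "-0.9 0.15 0" --twist '[0, 0, 0, 0, 0, 0, 0, 0]'

```text
t: 8.6
eef_pos: [0.4653, -0.1739, 0.1205]
ee_rot: [-3.141, 0.0, -1.571]
force: [0.6, 0.2, -0.8]
width: 0.032
gripper_force: 25.0
```

Call:
play_rows --pt "-0.9 0.15 0" --pt "-0.9 0.15 0" --pt "-0.9 0.15 0" --pt "-0.9 0.15 0" --pt "-0.9 0.15 0" --pt "-0.9 0.15 0" --pt "-0.9 0.15 0" --pt "-0.9 0.15 0" --twist '[0, 0, 0, 0, 0, 0, 0, 0]'

```text
t: 9.6
eef_pos: [0.4352, 0.006, 0.1205]
ee_rot: [-3.141, 0.0, -1.571]
force: [0.9, -0.9, -1.1]
width: 0.032
gripper_force: 25.0
```

Call:
play_rows --pt "-0.9 0.15 0" --pt "-0.9 0.15 0" --pt "-0.9 0.15 0" --pt "-0.9 0.15 0" --pt "-0.9 0.15 0" --pt "-0.9 0.15 0" --pt "0 0 0" --twist '[0, 0, 0, 0, 0, 0, 0]'

```text
t: 10.48
eef_pos: [0.4129, 0.1413, 0.1205]
ee_rot: [-3.141, 0.001, -1.569]
force: [-1.0, -0.8, -1.3]
width: 0.032
gripper_force: 25.0
```

Run:
```python
from h import *
plan(.412,.148,.0415,-1.571)
for c in('top','wrist'):
    f=grab(c);cv2.imwrite(f'pics/{c}2.png',f['pixels'][:,:,::-1])
```

```text
t 10.5 at [0.4129 0.1413 0.1205] yaw -1.569 w 0.032 F [-1.  -0.8 -1.3] -> twist 0.02 travel [-0.27  0.04  3.16] q6 -0.78
```

View pics/wrist2.png

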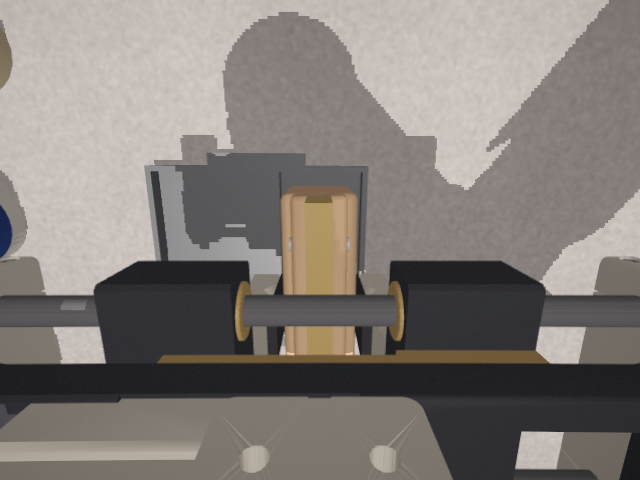

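The wrist view shows the squeegee held over the lane. The tray's far edge corners are at (147,166) and (367,166), with the divider near col 281. I check those against the fit.

Run:
```python
from h import *
f=grab('wrist')
for uv in((147,166),(367,166),(281,172)): print(ground(f,uv,.016))
c,s=np.cos(-.002),np.sin(-.002)
```

```text
[0.53470744 0.07998308]
[0.37795793 0.07957173]
[0.43951339 0.08385841]
```

Call:
play_rows --pt "-0.26 0.08 0" --pt "0 0 0.6" --pt "0 0 0.6" --pt "0 0 0.6" --pt "0 0 0.6" --pt "0 0 0.45" --pt "0 0 0.3" --pt "0 0 0" --twist '[0, 0, 0, 0, 0, 0, 0, 0]'

```text
t: 11.62
eef_pos: [0.4111, 0.1464, 0.0411]
ee_rot: [3.141, -0.0, -1.571]
force: [0.3, 0.5, -0.6]
width: 0.0317
gripper_force: 25.0
```

Call:
play_rows --pt "0 0 0" --pt "0 0 0" --pt "0 0 0" --pt "0 0 -0.6" --pt "0 0 -0.8" --pt "0 0 -0.8" --pt "0 0 -0.8" --pt "0 0 -0.8" --twist '[0, 0, 0, 0, 0, 0, 0, 0]' --fingers 0.8

```text
t: 12.62
eef_pos: [0.411, 0.1465, 0.1372]
ee_rot: [-3.141, 0.0, -1.571]
force: [0.6, 0.5, 0.3]
width: 0.0703
gripper_force: 0.0
```

Run:
```python
from h import *
plan(.521,.402,.135,-1.571)
plan(.521,.402,.135,.343-np.pi)
plan(.521,.402,.135,.343)
```

```text
t 12.6 at [0.411  0.1465 0.1372] yaw -1.571 w 0.0703 F [0.6 0.5 0.3] -> twist 0.0 travel [-10.22  -4.4    0.09] q6 -0.8
t 12.6 at [0.411  0.1465 0.1372] yaw -1.571 w 0.0703 F [0.6 0.5 0.3] -> twist 8.19 travel [-7.58  8.15  0.09] q6 -0.8
t 12.6 at [0.411  0.1465 0.1372] yaw -1.571 w 0.0703 F [0.6 0.5 0.3] -> twist -12.76 travel [ 7.58 -8.15  0.09] q6 -0.8
```

Call:
play_rows --pt "-0.85 -0.367 0" --pt "-0.85 -0.367 0" --pt "-0.85 -0.367 0" --pt "-0.85 -0.367 0" --pt "-0.85 -0.367 0" --pt "-0.85 -0.367 0" --pt "-0.85 -0.367 0" --pt "-0.85 -0.367 0" --twist '[0, 0, 0, 0, 0, 0, 0, 0]'

```text
t: 13.62
eef_pos: [0.4849, 0.3181, 0.1355]
ee_rot: [3.141, -0.001, -1.571]
force: [-0.5, 0.9, -1.0]
width: 0.0702
gripper_force: 0.0
```

Call:
play_rows --pt "-0.85 -0.367 0" --pt "-0.85 -0.367 0" --pt "-0.85 -0.367 0" --pt "-0.85 -0.367 0" --pt "0 0 0" --pt "0 0 0" --pt "0 0 0" --pt "0 0 0" --twist '[0, 0, 0, 0, 0.9, 0.9, 0.9, 0.9]'

```text
t: 14.62
eef_pos: [0.5212, 0.4024, 0.1351]
ee_rot: [3.141, -0.001, -2.115]
force: [0.7, 0.1, 0.5]
width: 0.0701
gripper_force: 0.0
```

Call:
play_rows --pt "0 0 0" --pt "0 0 0" --pt "0 0 0" --pt "0 0 0" --pt "0 0 0" --pt "0 0 0" --twist '[0.9, 0.9, 0.9, 0.9, 0.99, 0]'

```text
t: 15.38
eef_pos: [0.5212, 0.4022, 0.1353]
ee_rot: [-3.141, -0.001, -2.798]
force: [-0.3, 0.0, -0.2]
width: 0.0702
gripper_force: 0.0
```

Run:
```python
from h import *
plan(.521,.402,.036,.343-np.pi)
f=grab('top');cv2.imwrite('pics/top3.png',f['pixels'][:,:,::-1])
for n,g,z in(('narrow_squeegee',(.411,.147,1.57),.004),('wide_squeegee',(.521,.402,.343),0)):
  for d in models.silhouettes(n,'top')[:3]:
    px=proj(f,[[*g[:2],.05]])[0]
    if np.hypot(*(np.array(d['extent'][:2])-px))<25: print(n,d['confidence'],fit(f,n,d['pixels'].astype(float),g,z))
f=grab('scene')
for d in models.silhouettes('low_tub','scene')[:2]:
    print(d['extent'],fit(f,'low_tub',d['pixels'].astype(float),(.667,.239,0)))
```

```text
t 15.4 at [0.5212 0.4022 0.1353] yaw -2.798 w 0.0702 F [-0.3  0.  -0.2] -> twist 0.0 travel [ 0.01 -0.    3.97] q6 -2.18
narrow_squeegee 0.7 (array([0.41087713, 0.1465846 , 1.57299196]), np.float64(0.9486218987173229))
wide_squeegee 0.91 (array([0.52156866, 0.40200028, 0.33087088]), np.float64(0.43045526403309353))
[419.3, 220.8, 22.8, 28.1] (array([0.66714436, 0.23979221, 0.03125374]), np.float64(0.7504887570741154))
```

View pics/top3.png

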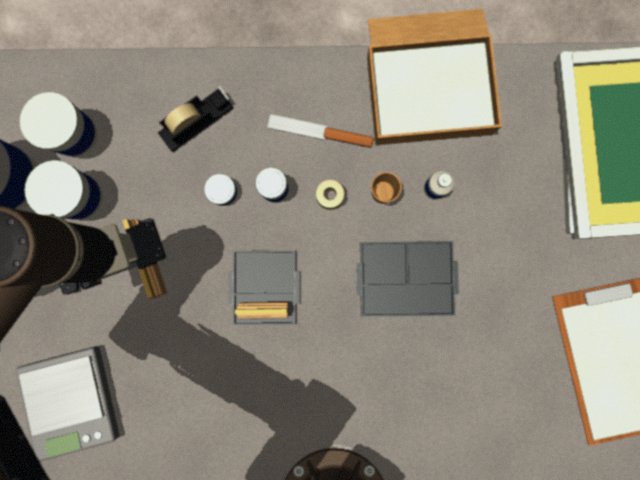

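The narrow squeegee sits in its lane (235–288, 310) and the gripper is centred over the wide one. Descending to grip it.

Call:
play_rows --pt "0 0 0.7" --pt "0 0 0.7" --pt "0 0 0.7" --pt "0 0 0.7" --pt "0 0 0.6" --pt "0 0 0.35" --pt "0 0 0.22" --twist '[0, 0, 0, 0, 0, 0, 0]'

```text
t: 16.5
eef_pos: [0.5212, 0.4015, 0.0365]
ee_rot: [-3.141, -0.0, -2.799]
force: [0.3, -0.6, 0.6]
width: 0.07
gripper_force: 0.0
```

Call:
play_rows --pt "0 0 0" --pt "0 0 0" --pt "0 0 0" --pt "0 0 0" --pt "0 0 0" --pt "0 0 -0.2" --pt "0 0 -0.6" --pt "0 0 -0.8" --twist '[0, 0, 0, 0, 0, 0, 0, 0]' --fingers 0 --newtons 30

```text
t: 17.5
eef_pos: [0.521, 0.4012, 0.0777]
ee_rot: [-3.141, -0.001, -2.799]
force: [0.2, 0.6, -3.6]
width: 0.032
gripper_force: 30.0
```

Run:
```python
from h import *
a=.01
plan(.4745-.046*np.cos(a),-.162-.046*np.sin(a),.16,-np.pi/2+a)
plan(.4745-.046*np.cos(a),-.162-.046*np.sin(a),.16,.343-np.pi)
```

```text
t 17.5 at [0.521  0.4012 0.0777] yaw -2.799 w 0.032 F [ 0.2  0.6 -3.6] -> twist -8.26 travel [22.51  3.92 -3.29] q6 -2.18
t 17.5 at [0.521  0.4012 0.0777] yaw -2.799 w 0.032 F [ 0.2  0.6 -3.6] -> twist -0.0 travel [ 11.07 -19.99  -3.29] q6 -2.18
```

Call:
play_rows --pt "0 0 -0.8" --pt "0 0 -0.8" --pt "0 0 -0.8" --pt "0 0 -0.8" --pt "0 0 0" --pt "0 0 0" --pt "0 0 0" --pt "0 0 0" --twist '[0, -0.9, -0.9, -0.9, -0.9, -0.9, -0.9, -0.9]'

```text
t: 18.5
eef_pos: [0.5211, 0.4014, 0.1581]
ee_rot: [-3.141, 0.0, -1.85]
force: [0.2, -0.4, -2.5]
width: 0.032
gripper_force: 30.0
```

Call:
play_rows --pt "0 0 0" --pt "0 0 0" --pt "0 0 0" --pt "0.94 0.163 0" --pt "0.94 0.163 0" --pt "0.94 0.163 0" --pt "0.94 0.163 0" --pt "0.94 0.163 0" --twist '[-0.9, -0.9, -0.16, 0, 0, 0, 0, 0]'

```text
t: 19.5
eef_pos: [0.5018, 0.2823, 0.1573]
ee_rot: [-3.141, 0.0, -1.561]
force: [1.0, -0.3, -2.3]
width: 0.0315
gripper_force: 30.0
```

Call:
play_rows --pt "0.94 0.163 0" --pt "0.94 0.163 0" --pt "0.94 0.163 0" --pt "0.94 0.163 0" --pt "0.94 0.163 0" --pt "0.94 0.163 0" --pt "0.94 0.163 0" --pt "0.94 0.163 0" --twist '[0, 0, 0, 0, 0, 0, 0, 0]'

```text
t: 20.5
eef_pos: [0.4712, 0.0939, 0.1571]
ee_rot: [-3.141, 0.0, -1.56]
force: [-1.0, -0.4, -1.9]
width: 0.0321
gripper_force: 30.0
```

Call:
play_rows --pt "0.94 0.163 0" --pt "0.94 0.163 0" --pt "0.94 0.163 0" --pt "0.94 0.163 0" --pt "0.94 0.163 0" --pt "0.94 0.163 0" --pt "0.94 0.163 0" --pt "0.94 0.163 0" --twist '[0, 0, 0, 0, 0, 0, 0, 0]'

```text
t: 21.5
eef_pos: [0.4402, -0.0943, 0.1571]
ee_rot: [-3.141, 0.0, -1.56]
force: [0.7, -0.8, -3.2]
width: 0.0318
gripper_force: 30.0
```

Call:
play_rows --pt "0.94 0.163 0" --pt "0.94 0.163 0" --pt "0.94 0.163 0" --pt "0 0 0" --twist '[0, 0, 0, 0]'

```text
t: 22.0
eef_pos: [0.4285, -0.1651, 0.157]
ee_rot: [3.141, -0.0, -1.562]
force: [-0.0, -0.3, -2.4]
width: 0.0321
gripper_force: 30.0
```

Run:
```python
from h import *
a=.01
plan(.4745-.046*np.cos(a),-.162-.046*np.sin(a),.0415,-np.pi/2+a)
f=grab('wrist');cv2.imwrite('pics/w4.png',f['pixels'][:,:,::-1])
```

```text
t 22.0 at [ 0.4285 -0.1651  0.157 ] yaw -1.562 w 0.0321 F [-0.  -0.3 -2.4] -> twist -0.01 travel [-0.11 -0.    4.62] q6 -0.05
```

View pics/w4.png

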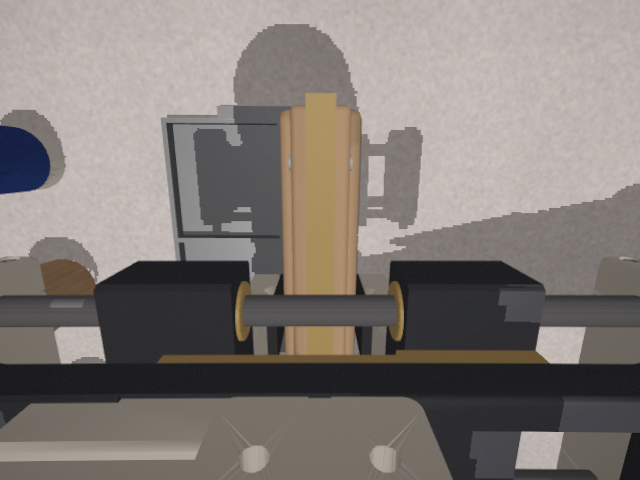

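The wrist view shows the far +x corner of the long tray at (164,119) and the bay divider at about row 236. I check these against the fit.

Run:
```python
from h import *
f=grab('wrist')
for uv in((164,119),(178,270),(225,236),(277,237)): print(ground(f,uv,.016))
for a in(.0065,.0186):
  R=np.array([[np.cos(a),-np.sin(a)],[np.sin(a),np.cos(a)]])
  print(R@[.08,-.1]+[.4745,-.162], R@[.032,0]+[.4745,-.162])
```

```text
[ 0.55169358 -0.25908143]
[ 0.55283235 -0.13294967]
[ 0.50938117 -0.16431792]
[ 0.46442588 -0.1638358 ]
[ 0.55514831 -0.26147789] [ 0.50649932 -0.161792  ]
[ 0.55634605 -0.26049479] [ 0.50649446 -0.16140483]
```

Call:
play_rows --pt "-0.12 0.04 0" --pt "0 0 0.8" --pt "0 0 0.8" --pt "0 0 0.8" --pt "0 0 0.8" --pt "0 0 0.7" --pt "0 0 0.45" --pt "0 0 0.25" --twist '[0, 0, 0, 0, 0, 0, 0, 0]'

```text
t: 23.1
eef_pos: [0.4283, -0.1602, 0.0417]
ee_rot: [3.141, -0.0, -1.56]
force: [-0.5, -0.0, -2.2]
width: 0.0321
gripper_force: 30.0
```

Call:
play_rows --pt "0 0 0" --pt "0 0 0" --pt "0 0 0" --pt "0 0 0" --pt "0 0 -0.6" --pt "0 0 -0.8" --pt "0 0 -0.8" --pt "0 0 -0.9" --twist '[0, 0, 0, 0, 0, 0, 0, 0]' --fingers 0.8

```text
t: 24.1
eef_pos: [0.4281, -0.1605, 0.1203]
ee_rot: [3.142, 0.0, -1.56]
force: [0.4, 0.2, -0.6]
width: 0.0699
gripper_force: 0.0
```

Run:
```python
from h import *
plan(.6715,-.228,.20,-1.56)
f=grab('top');fs=grab('scene')
for n,g,z in(('wide_squeegee',(.428,-.162,1.57),.004),('narrow_squeegee',(.411,.147,1.57),.004)):
  for c,ff in(('top',f),('scene',fs)):
   for d in models.silhouettes(n,c)[:3]:
    px=proj(ff,[[*g[:2],.05]])[0]
    if np.hypot(*(np.array(d['extent'][:2])-px))<25: print(n,c,d['confidence'],fit(ff,n,d['pixels'].astype(float),g,z))
```

```text
t 24.1 at [ 0.4281 -0.1605  0.1203] yaw -1.56 w 0.0699 F [ 0.4  0.2 -0.6] -> twist -0.0 travel [ 2.8  -9.71 -3.19] q6 -0.06
wide_squeegee scene 0.97 (array([ 0.42649108, -0.1596751 ,  1.61124434]), np.float64(0.8553750658220173))
narrow_squeegee top 0.49 (array([0.41339347, 0.15075891, 1.64297474]), np.float64(0.319338100360691))
narrow_squeegee scene 0.82 (array([0.40810713, 0.15242336, 1.58210528]), np.float64(0.9418981470625478))
```

Call:
play_rows --pt "0.28 -0.97 -0.32" --pt "0.28 -0.97 -0.32" --pt "0.28 -0.97 -0.32" --pt "0.28 -0.97 -0.32" --pt "0.28 -0.97 -0.32" --pt "0.28 -0.97 -0.32" --pt "0.28 -0.97 -0.32" --pt "0.28 -0.97 -0.32" --twist '[0, 0, 0, 0, 0, 0, 0, 0]' --fingers 0.9

```text
t: 25.4
eef_pos: [0.6232, -0.2147, 0.1823]
ee_rot: [3.139, 0.0, -1.56]
force: [0.8, -0.2, 0.2]
width: 0.0793
gripper_force: 0.0
```

Call:
play_rows --pt "0.28 -0.97 -0.32" --pt "0.28 -0.97 -0.32" --pt "0 0 0" --pt "0 0 0" --twist '[0, 0, 0, 0]'

```text
t: 25.9
eef_pos: [0.6707, -0.2278, 0.198]
ee_rot: [3.139, 0.001, -1.561]
force: [-0.3, -0.2, 0.3]
width: 0.079
gripper_force: 0.0
```

Run:
```python
from h import *
plan(.6715,-.228,.072,-1.56)
f=grab('top');cv2.imwrite('pics/top5.png',f['pixels'][:,:,::-1])
f=grab('wrist');cv2.imwrite('pics/w5.png',f['pixels'][:,:,::-1])
for d in models.silhouettes('squeeze_bottle','wrist')[:2]:
    print(d['confidence'],d['extent'],fit(f,'squeeze_bottle',d['pixels'].astype(float),(.6715,-.228,0)))
```

```text
t 25.9 at [ 0.6707 -0.2278  0.198 ] yaw -1.561 w 0.079 F [-0.3 -0.2  0.3] -> twist -0.0 travel [ 0.01 -0.03  5.04] q6 0.06
0.62 [319.6, 237.3, 56.9, 67.2] (array([ 0.67073205, -0.22819469,  0.11387367]), np.float64(0.9591888793957143))
```

View pics/w5.png

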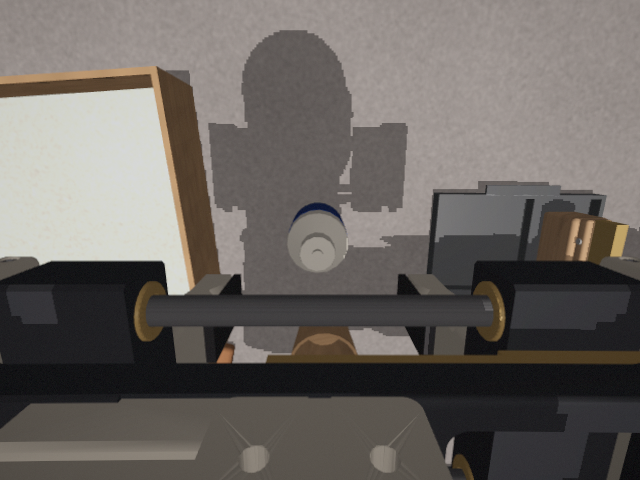

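The wrist fit puts the bottle at (0.6707,-0.2282), centred between the fingers at (319,240) in the view. Descending.

Call:
play_rows --pt "0 0 0.8" --pt "0 0 0.8" --pt "0 0 0.8" --pt "0 0 0.8" --pt "0 0 0.7" --pt "0 0 0.6" --pt "0 0 0.4" --pt "0 0 0.14" --twist '[0, 0, 0, 0, 0, 0, 0, 0]'

```text
t: 27.05
eef_pos: [0.6713, -0.228, 0.0729]
ee_rot: [3.141, 0.0, -1.56]
force: [-0.2, 0.2, -0.7]
width: 0.0789
gripper_force: 0.0
```

Call:
play_rows --pt "0 0 0" --pt "0 0 0" --pt "0 0 0" --pt "0 0 0" --pt "0 0 0" --pt "0 0 0" --twist '[0, 0, 0, 0, 0, 0]' --fingers 0 --newtons 20

```text
t: 27.8
eef_pos: [0.6718, -0.228, 0.074]
ee_rot: [-3.141, -0.0, -1.56]
force: [-0.3, 0.3, 3.9]
width: 0.0493
gripper_force: 20.0
```

Call:
play_rows --pt "0 0 -0.4" --pt "0 0 -0.8" --pt "0 0 -0.8" --pt "0 0 -0.8" --pt "0 0 -0.8" --pt "0 0 -0.8" --pt "0 0 -0.7" --twist '[0, 0, 0, 0, 0, 0, 0]'

```text
t: 28.68
eef_pos: [0.6716, -0.228, 0.2032]
ee_rot: [-3.14, -0.0, -1.56]
force: [-0.4, 0.2, -1.9]
width: 0.0496
gripper_force: 20.0
```

Run:
```python
from h import *
plan(.4895,.148,.20,-1.56)
```

```text
t 28.7 at [ 0.6716 -0.228   0.2032] yaw -1.56 w 0.0496 F [-0.4  0.2 -1.9] -> twist -0.0 travel [-15.12   7.12   0.13] q6 0.06
```

Call:
play_rows --pt "-0.89 0.419 0" --pt "-0.89 0.419 0" --pt "-0.89 0.419 0" --pt "-0.89 0.419 0" --pt "-0.89 0.419 0" --pt "-0.89 0.419 0" --pt "-0.89 0.419 0" --pt "-0.89 0.419 0" --twist '[0, 0, 0, 0, 0, 0, 0, 0]'

```text
t: 29.68
eef_pos: [0.5853, -0.0498, 0.2016]
ee_rot: [-3.141, 0.0, -1.56]
force: [-0.2, 0.6, -1.8]
width: 0.0495
gripper_force: 20.0
```

Call:
play_rows --pt "-0.89 0.419 0" --pt "-0.89 0.419 0" --pt "-0.89 0.419 0" --pt "-0.89 0.419 0" --pt "-0.89 0.419 0" --pt "-0.89 0.419 0" --pt "-0.89 0.419 0" --pt "-0.89 0.419 0" --twist '[0, 0, 0, 0, 0, 0, 0, 0]'

```text
t: 30.68
eef_pos: [0.4995, 0.1272, 0.2017]
ee_rot: [-3.141, 0.0, -1.56]
force: [0.1, 0.2, -2.8]
width: 0.0497
gripper_force: 20.0
```

Call:
play_rows --pt "-0.89 0.419 0" --pt "0 0 0" --pt "0 0 0" --twist '[0, 0, 0]'

```text
t: 31.05
eef_pos: [0.4894, 0.1485, 0.2014]
ee_rot: [-3.141, 0.0, -1.56]
force: [-0.2, -0.9, -2.3]
width: 0.0497
gripper_force: 20.0
```

Run:
```python
from h import *
plan(.4895,.148,.0785,-1.56)
```

```text
t 31.1 at [0.4894 0.1485 0.2014] yaw -1.56 w 0.0497 F [-0.2 -0.9 -2.3] -> twist 0.0 travel [ 0.02 -0.    4.92] q6 -0.67
```

Call:
play_rows --pt "0 0 0.8" --pt "0 0 0.8" --pt "0 0 0.8" --pt "0 0 0.8" --pt "0 0 0.7" --pt "0 0 0.5" --pt "0 0 0.35" --pt "0 0 0.17" --twist '[0, 0, 0, 0, 0, 0, 0, 0]'

```text
t: 32.05
eef_pos: [0.4896, 0.1483, 0.0778]
ee_rot: [3.142, -0.0, -1.56]
force: [-3.0, -0.9, 19.5]
width: 0.0497
gripper_force: 20.0
```

Call:
play_rows --pt "0 0 0" --pt "0 0 0" --pt "0 0 0" --pt "0 0 0" --pt "0 0 -0.5" --pt "0 0 -0.9" --pt "0 0 -0.9" --pt "0 0 -0.9" --twist '[0, 0, 0, 0, 0, 0, 0, 0]' --fingers 0.75

```text
t: 33.05
eef_pos: [0.4896, 0.1485, 0.1598]
ee_rot: [-3.141, 0.0, -1.56]
force: [0.1, 0.2, -0.3]
width: 0.0657
gripper_force: 0.0
```

Call:
play_rows --pt "0 0 -0.9" --pt "0 0 -0.5" --pt "0 0 0" --twist '[0, 0, 0]' --fingers 1

```text
t: 33.42
eef_pos: [0.4899, 0.1487, 0.1941]
ee_rot: [-3.14, 0.001, -1.56]
force: [1.0, 0.2, 0.1]
width: 0.0863
gripper_force: 0.0
```

Run:
```python
from h import *
plan(.672,.1245,.17,-1.56)
f=grab('scene');cv2.imwrite('pics/s6.png',f['pixels'][:,:,::-1])
```

```text
t 33.4 at [0.4899 0.1487 0.1941] yaw -1.56 w 0.0863 F [1.  0.2 0.1] -> twist -0.0 travel [ 1.05 -7.28  0.96] q6 -0.67
```

View pics/s6.png

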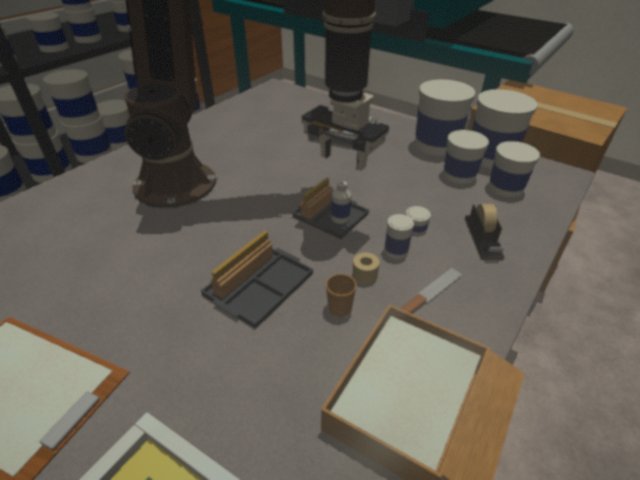

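Both squeegees and the bottle are standing in place: bottle at (342,203) in its bay, squeegees in their lanes. Next the tall pot.

Call:
play_rows --pt "0.13 -0.91 0" --pt "0.13 -0.91 0" --pt "0.13 -0.91 0" --pt "0.13 -0.91 0" --pt "0.13 -0.91 0" --pt "0.13 -0.91 0" --pt "0.13 -0.91 0" --pt "0.13 -0.91 0" --twist '[0, 0, 0, 0, 0, 0, 0, 0]'

```text
t: 34.48
eef_pos: [0.6719, 0.124, 0.1912]
ee_rot: [3.139, -0.001, -1.56]
force: [0.3, 0.0, -0.4]
width: 0.0874
gripper_force: 0.0
```

Call:
play_rows --pt "0 0 0" --pt "0 0 0" --twist '[0, 0]'

```text
t: 34.72
eef_pos: [0.671, 0.1241, 0.1917]
ee_rot: [3.139, -0.001, -1.561]
force: [-0.8, 0.4, 0.4]
width: 0.0876
gripper_force: 0.0
```

Run:
```python
from h import *
f=grab('wrist');cv2.imwrite('pics/w7.png',f['pixels'][:,:,::-1])
for n,g in(('tall_pot',(.672,.1245,0)),('low_tub',(.667,.239,0))):
  for d in models.silhouettes(n,'wrist')[:2]:
    print(n,d['confidence'],d['extent'],fit(f,n,d['pixels'].astype(float),g))
plan(.672,.1245,.055,-1.56)
```

```text
tall_pot 0.88 [317.7, 243.6, 85.2, 93.1] (array([0.67215674, 0.12368848, 0.01665525]), np.float64(0.9698985802825688))
low_tub 0.97 [319.8, 344.8, 66.0, 28.9] (array([0.66721865, 0.23593315, 0.02777239]), np.float64(0.41896648916032686))
t 34.9 at [0.6711 0.1244 0.1929] yaw -1.56 w 0.0877 F [ 0.2  0.5 -0.2] -> twist 0.0 travel [-0.   -0.03  5.52] q6 -0.46
```

Call:
play_rows --pt "0 -0.03 0.8" --pt "0 0 0.8" --pt "0 0 0.8" --pt "0 0 0.8" --pt "0 0 0.8" --pt "0 0 0.7" --pt "0 0 0.5" --pt "0 0 0.3" --twist '[0, 0, 0, 0, 0, 0, 0, 0]'

```text
t: 35.88
eef_pos: [0.6723, 0.1243, 0.055]
ee_rot: [3.141, -0.0, -1.56]
force: [-0.5, 0.4, -0.6]
width: 0.0877
gripper_force: 0.0
```

Call:
play_rows --pt "0 0 0" --pt "0 0 0" --pt "0 0 0" --pt "0 0 0" --pt "0 0 0" --pt "0 0 0" --twist '[0, 0, 0, 0, 0, 0]' --fingers 0 --newtons 25

```text
t: 36.62
eef_pos: [0.673, 0.1245, 0.0562]
ee_rot: [-3.14, 0.0, -1.56]
force: [1.0, 0.2, 3.3]
width: 0.0607
gripper_force: 25.0
```

Call:
play_rows --pt "0 0 -0.4" --pt "0 0 -0.8" --pt "0 0 -0.8" --pt "0 0 -0.8" --pt "0 0 -0.8" --pt "0 0 -0.8" --pt "0 0 -0.5" --pt "0 0 0" --twist '[0, 0, 0, 0, 0, 0, 0, 0]'

```text
t: 37.62
eef_pos: [0.6727, 0.1245, 0.1789]
ee_rot: [-3.14, 0.001, -1.56]
force: [0.1, 0.2, -2.5]
width: 0.0608
gripper_force: 25.0
```

Run:
```python
from h import *
a=.008
R=np.array([[np.cos(a),-np.sin(a)],[np.sin(a),np.cos(a)]])
for b in(-.049,.049):
  c=R@[.032,b]+[.474,-.162]; print(c); plan(*c,.18,-1.56)
```

```text
[ 0.50639097 -0.21074243]
t 37.6 at [0.6727 0.1245 0.1789] yaw -1.56 w 0.0608 F [ 0.1  0.2 -2.5] -> twist -0.0 travel [13.34  6.8  -0.04] q6 -0.46
[ 0.50560698 -0.11274557]
t 37.6 at [0.6727 0.1245 0.1789] yaw -1.56 w 0.0608 F [ 0.1  0.2 -2.5] -> twist -0.0 travel [ 9.42  6.78 -0.04] q6 -0.46
```

Call:
play_rows --pt "0.89 0.453 0" --pt "0.89 0.453 0" --pt "0.89 0.453 0" --pt "0.89 0.453 0" --pt "0.89 0.453 0" --pt "0.89 0.453 0" --pt "0.89 0.453 0" --pt "0.89 0.453 0" --twist '[0, 0, 0, 0, 0, 0, 0, 0]'

```text
t: 38.62
eef_pos: [0.583, -0.0561, 0.1781]
ee_rot: [-3.141, 0.0, -1.56]
force: [0.4, 0.3, -2.1]
width: 0.0609
gripper_force: 25.0
```

Call:
play_rows --pt "0.89 0.453 0" --pt "0.89 0.453 0" --pt "0.89 0.453 0" --pt "0.89 0.453 0" --pt "0.89 0.453 0" --pt "0.89 0.453 0" --pt "0.89 0.453 0" --pt "0 0 0" --twist '[0, 0, 0, 0, 0, 0, 0, 0]'

```text
t: 39.62
eef_pos: [0.5049, -0.2129, 0.1781]
ee_rot: [3.141, -0.0, -1.562]
force: [0.4, -0.5, -2.2]
width: 0.0608
gripper_force: 25.0
```

Run:
```python
from h import *
plan(.506,-.211,.061,-1.56)
```

```text
t 39.6 at [ 0.5049 -0.2129  0.1781] yaw -1.562 w 0.0608 F [ 0.4 -0.5 -2.2] -> twist -0.02 travel [-0.07 -0.04  4.68] q6 0.05
```

Call:
play_rows --pt "-0.07 -0.04 0.7" --pt "0 0 0.8" --pt "0 0 0.8" --pt "0 0 0.8" --pt "0 0 0.7" --pt "0 0 0.4" --pt "0 0 0.3" --pt "0 0 0.16" --twist '[0, 0, 0, 0, 0, 0, 0, 0]'

```text
t: 40.62
eef_pos: [0.5073, -0.2094, 0.0615]
ee_rot: [-3.141, -0.0, -1.56]
force: [0.0, -0.2, -2.5]
width: 0.0604
gripper_force: 25.0
```

Call:
play_rows --pt "0 0 0" --pt "0 0 0" --pt "0 0 0" --pt "0 0 0" --pt "0 0 -0.5" --pt "0 0 -0.9" --pt "0 0 -0.9" --pt "0 0 -0.9" --twist '[0, 0, 0, 0, 0, 0, 0, 0]' --fingers 0.78

```text
t: 41.62
eef_pos: [0.5072, -0.2095, 0.1433]
ee_rot: [-3.141, -0.0, -1.56]
force: [0.0, -0.3, 0.4]
width: 0.0684
gripper_force: 0.0
```

Call:
play_rows --pt "0 0 -0.9" --pt "0 0 -0.5" --pt "0 0 0" --twist '[0, 0, 0]' --fingers 1

```text
t: 42.0
eef_pos: [0.5076, -0.2095, 0.1777]
ee_rot: [-3.139, -0.0, -1.56]
force: [0.2, 0.7, -0.1]
width: 0.0867
gripper_force: 0.0
```

Run:
```python
from h import *
f=grab('top')
for n,g in(('low_tub',(.667,.239,0)),):
  for c in('top','scene'):
    f=grab(c)
    for d in models.silhouettes(n,c)[:2]:
      print(n,c,round(d['confidence'],2),d['extent'],fit(f,n,d['pixels'].astype(float),g))
plan(.667,.239,.18,-1.56)
```

```text
low_tub top 0.84 [220.6, 188.9, 33.1, 30.3] (array([0.66938569, 0.23921748, 0.07763389]), np.float64(0.9393714070610979))
low_tub scene 0.55 [417.8, 220.4, 23.8, 26.0] (array([0.66737148, 0.24055677, 0.13889191]), np.float64(0.8678889598345954))
t 42.2 at [ 0.5066 -0.2094  0.1756] yaw -1.56 w 0.0874 F [-0.4  0.9 -0.6] -> twist -0.0 travel [-17.86  -6.61  -0.17] q6 0.05
```

Call:
play_rows --pt "-0.94 -0.351 0" --pt "-0.94 -0.351 0" --pt "-0.94 -0.351 0" --pt "-0.94 -0.351 0" --pt "-0.94 -0.351 0" --pt "-0.94 -0.351 0" --pt "-0.94 -0.351 0" --pt "-0.94 -0.351 0" --twist '[0, 0, 0, 0, 0, 0, 0, 0]'

```text
t: 43.25
eef_pos: [0.5753, -0.0199, 0.1758]
ee_rot: [3.14, -0.0, -1.56]
force: [0.3, -0.4, 0.5]
width: 0.0874
gripper_force: 0.0
```

Call:
play_rows --pt "-0.94 -0.351 0" --pt "-0.94 -0.351 0" --pt "-0.94 -0.351 0" --pt "-0.94 -0.351 0" --pt "-0.94 -0.351 0" --pt "-0.94 -0.351 0" --pt "-0.94 -0.351 0" --pt "-0.94 -0.351 0" --twist '[0, 0, 0, 0, 0, 0, 0, 0]'

```text
t: 44.25
eef_pos: [0.6441, 0.1696, 0.1765]
ee_rot: [3.142, -0.0, -1.56]
force: [-0.6, -0.7, -0.5]
width: 0.088
gripper_force: 0.0
```

Call:
play_rows --pt "-0.94 -0.351 0" --pt "-0.94 -0.351 0" --pt "-0.94 -0.351 0" --pt "0 0 0" --pt "0 0 0" --twist '[0, 0, 0, 0, 0]'

```text
t: 44.88
eef_pos: [0.669, 0.239, 0.1762]
ee_rot: [3.141, -0.0, -1.56]
force: [0.3, 0.1, -0.4]
width: 0.0879
gripper_force: 0.0
```

Run:
```python
from h import *
plan(.6685,.2395,.034,-1.56)
f=grab('wrist');n='low_tub'
for d in models.silhouettes(n,'wrist')[:2]:
    print(n,d['confidence'],d['extent'],fit(f,n,d['pixels'].astype(float),(.6685,.2395,0)))
```

```text
t 44.9 at [0.669  0.239  0.1762] yaw -1.56 w 0.0879 F [ 0.3  0.1 -0.4] -> twist -0.0 travel [-0.02  0.02  5.69] q6 -0.61
low_tub 0.65 [319.9, 237.6, 75.5, 77.5] (array([0.66806142, 0.238645  , 0.09340926]), np.float64(0.946896351856491))
```

Call:
play_rows --pt "0 0.02 0.8" --pt "0 0 0.9" --pt "0 0 0.9" --pt "0 0 0.9" --pt "0 0 0.8" --pt "0 0 0.7" --pt "0 0 0.4" --pt "0 0 0.28" --twist '[0, 0, 0, 0, 0, 0, 0, 0]'

```text
t: 45.98
eef_pos: [0.6688, 0.2388, 0.0342]
ee_rot: [-3.141, -0.0, -1.56]
force: [0.2, -0.0, -1.4]
width: 0.0878
gripper_force: 0.0
```

Call:
play_rows --pt "0 0 0" --pt "0 0 0" --pt "0 0 0" --pt "0 0 0" --pt "0 0 0" --pt "0 0 0" --twist '[0, 0, 0, 0, 0, 0]' --fingers 0 --newtons 25

```text
t: 46.72
eef_pos: [0.669, 0.239, 0.0352]
ee_rot: [-3.141, 0.0, -1.56]
force: [-0.9, -0.1, 5.6]
width: 0.0632
gripper_force: 25.0
```

Call:
play_rows --pt "0 0 -0.4" --pt "0 0 -0.9" --pt "0 0 -0.9" --pt "0 0 -0.9" --pt "0 0 -0.9" --pt "0 0 -0.9" --pt "0 0 -0.8" --pt "0 0 0" --twist '[0, 0, 0, 0, 0, 0, 0, 0]'

```text
t: 47.72
eef_pos: [0.6692, 0.239, 0.1787]
ee_rot: [-3.139, 0.001, -1.56]
force: [0.6, 0.3, -2.2]
width: 0.0632
gripper_force: 25.0
```

Run:
```python
from h import *
plan(.506,-.1125,.18,-1.56)
```

```text
t 47.7 at [0.6692 0.239  0.1787] yaw -1.56 w 0.0632 F [ 0.6  0.3 -2.2] -> twist -0.0 travel [13.99  6.68 -0.05] q6 -0.61
```

Call:
play_rows --pt "0.93 0.445 0" --pt "0.93 0.445 0" --pt "0.93 0.445 0" --pt "0.93 0.445 0" --pt "0.93 0.445 0" --pt "0.93 0.445 0" --pt "0.93 0.445 0" --pt "0.93 0.445 0" --twist '[0, 0, 0, 0, 0, 0, 0, 0]'

```text
t: 48.72
eef_pos: [0.5808, 0.0504, 0.1771]
ee_rot: [-3.142, 0.0, -1.56]
force: [0.7, -0.3, -1.7]
width: 0.0631
gripper_force: 25.0
```

Call:
play_rows --pt "0.93 0.445 0" --pt "0.93 0.445 0" --pt "0.93 0.445 0" --pt "0.93 0.445 0" --pt "0.93 0.445 0" --pt "0.93 0.445 0" --pt "0.93 0.445 0" --pt "0 0 0" --twist '[0, 0, 0, 0, 0, 0, 0, 0]'

```text
t: 49.72
eef_pos: [0.5043, -0.1135, 0.1772]
ee_rot: [3.141, 0.0, -1.562]
force: [-0.0, -0.2, -2.7]
width: 0.0628
gripper_force: 25.0
```

Run:
```python
from h import *
plan(.506,-.1125,.040,-1.56)
f=grab('top');cv2.imwrite('pics/top8.png',f['pixels'][:,:,::-1])
```

```text
t 49.7 at [ 0.5043 -0.1135  0.1772] yaw -1.562 w 0.0628 F [-0.  -0.2 -2.7] -> twist -0.02 travel [-0.04 -0.07  5.49] q6 -0.15
```

Call:
play_rows --pt "-0.04 -0.07 0.8" --pt "0 0 0.8" --pt "0 0 0.8" --pt "0 0 0.8" --pt "0 0 0.8" --pt "0 0 0.7" --pt "0 0 0.4" --pt "0 0 0.2" --twist '[0, 0, 0, 0, 0, 0, 0, 0]'

```text
t: 50.78
eef_pos: [0.5073, -0.1105, 0.0442]
ee_rot: [3.141, -0.0, -1.56]
force: [0.5, 0.2, -2.2]
width: 0.0635
gripper_force: 25.0
```

Call:
play_rows --pt "0 0 0.16" --pt "0 0 0" --twist '[0, 0]'

```text
t: 51.02
eef_pos: [0.5073, -0.1107, 0.0407]
ee_rot: [-3.141, 0.0, -1.56]
force: [-0.4, 0.2, -1.6]
width: 0.0631
gripper_force: 25.0
```

Call:
play_rows --pt "0 0 0" --pt "0 0 0" --pt "0 0 0" --pt "0 0 0" --pt "0 0 -0.5" --pt "0 0 -0.9" --pt "0 0 -0.9" --pt "0 0 -0.9" --twist '[0, 0, 0, 0, 0, 0, 0, 0]' --fingers 0.79

```text
t: 52.02
eef_pos: [0.5073, -0.1107, 0.1222]
ee_rot: [-3.141, 0.0, -1.56]
force: [0.4, 0.7, -0.0]
width: 0.0688
gripper_force: 0.0
```

Call:
play_rows --pt "0 0 -0.9" --pt "0 0 -0.9" --pt "0 0 -0.9" --pt "0 0 -0.9" --pt "0 0 -0.9" --pt "0 0 -0.9" --pt "0 0 0" --pt "0 0 0" --twist '[0, 0, 0, 0, 0, 0, 0, 0]'

```text
t: 53.02
eef_pos: [0.5067, -0.1106, 0.2556]
ee_rot: [-3.141, 0.0, -1.56]
force: [-0.6, -0.3, -0.7]
width: 0.0691
gripper_force: 0.0
```

Call:
play_rows --pt "0.9 0 0" --pt "0.9 0 0" --pt "0.9 0 0" --pt "0.9 0 0" --pt "0.9 0 0" --pt "0.9 0 0" --pt "0.9 0 0" --pt "0.9 0 0" --twist '[0, 0, 0, 0, 0, 0, 0, 0]'

```text
t: 54.02
eef_pos: [0.5085, -0.2912, 0.2546]
ee_rot: [3.14, 0.001, -1.56]
force: [0.5, -0.2, -0.2]
width: 0.0696
gripper_force: 0.0
```

Run:
```python
from h import *
F={c:grab(c) for c in('top','scene')}
for c in F: cv2.imwrite(f'pics/{c}9.png',F[c]['pixels'][:,:,::-1])
G=dict(wide_squeegee=(.428,-.161,1.57,.004),narrow_squeegee=(.411,.147,1.57,.004),tall_pot=(.507,-.21,0,.004),low_tub=(.506,-.113,0,.004),squeeze_bottle=(.49,.148,0,.004),tape_roll=(.656,.003,0,0),mixing_cup=(.665,-.113,0,0))
for n,g in G.items():
  for c in F:
    px=proj(F[c],[[*g[:2],.04]])[0]
    for d in models.silhouettes(n,c)[:3]:
      if np.hypot(*(np.array(d['extent'][:2])-px))<25:
        p,i=fit(F[c],n,d['pixels'].astype(float),g[:3],g[3]);print(n,c,np.round(p,3),round(i,2));break
```

```text
wide_squeegee scene [ 0.425 -0.16   1.614] 0.79
narrow_squeegee top [0.411 0.147 1.577] 0.95
narrow_squeegee scene [0.409 0.147 1.596] 0.95
tall_pot scene [ 0.507 -0.211  0.108] 0.96
low_tub scene [ 0.507 -0.111  0.1  ] 0.96
squeeze_bottle top [0.489 0.149 0.075] 0.95
squeeze_bottle scene [0.488 0.149 0.162] 0.92
tape_roll top [0.656 0.003 0.139] 0.86
tape_roll scene [0.654 0.005 0.199] 0.92
mixing_cup scene [ 0.664 -0.114  0.084] 0.96
```

View pics/scene9.png

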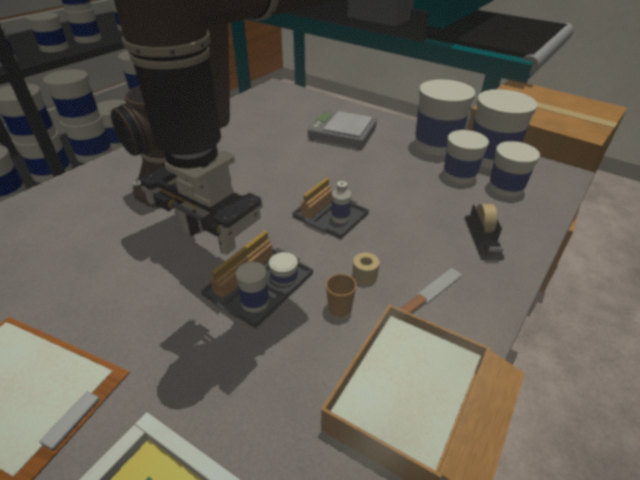

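View pics/top9.png

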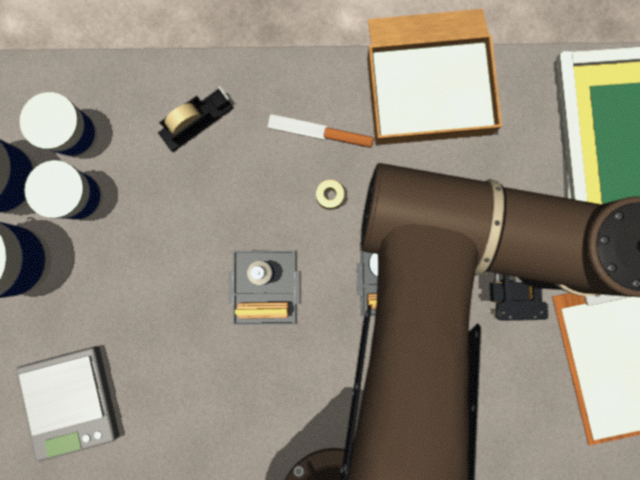

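Both views show every item upright in its place: pot (253,285) and tub (284,268) in the long tray, bottle (342,200) in the short tray. The tape and cup haven't moved and the arm is clear. Handing in.

```bash
python3 -c "
from station import arm
print(arm.job_done())"
```

```text
the job is handed in; nothing more can be done
None
```

Both kits are made up and the job was handed in at about 54 s of the 139 s allowed. In the last pictures all five items stood upright in their places and the tape roll and cup had not moved; the hand-in returned no verdict.

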